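# Find the topping-jar lid that rocks and seat it

### The arm

A 6-joint arm with a two-finger parallel gripper is mounted at the origin on the work surface. World frame = base frame: x ahead of the robot, y to its left, z up, the work surface at z = 0. Lengths are in m, angles in rad, forces in N, time in s.
With the tool pointing down it reaches from about 0.35 to 0.975 m from the base axis. Payload 4.9 kg.
Tool frame: the origin (TCP) lies on the centre line of the jaws, within the pads' length; the fingertips stand 14 mm ahead of it and the grasp point (between the pads) lies 5 mm behind it (manip.nose_length is the distance from the TCP to the fingertips, in m); z points along the fingers, y is the line along which they close (so a half turn about z gives the same grasp; the last joint's range is limited). The gripper opens to 85 mm and grips with 20 to 120 N. Pads are 22 mm wide; open, the fingers measure 114 mm over their backs; the gripper's body (76 mm by 85 mm) begins 54 mm behind the grasp point. The pads swing forward as they close: fully open they stand 13 mm farther back than shut.
Start: joints at [-1.396, 0.053, 1.613, -0, 1.476, -0.119], TCP at [0.181, -0.598, 0.245] pointing down, gripper open.
Joint ranges: [-3.01, 3.01], [-1.01, 2.22], [0.06, 2.58], [-1.02, 4.17], [0.09, 2.62], [-3.14, 3.14]. Speed limits (rad/s): [2.57, 2.57, 3.14, 3.14, 3.14, 3.14].

### API

Orientations are given as a unit quaternion [w, x, y, z].
In Python, from plant import manip, imaging gives the robot as it stands.
- The arm moves only by the tool play_rows, never from a script. Its argument "commands" is a list of rows, each a list of 6 numbers: the shift along the tool's x, y, z in mm, then the turn, a rotation vector about the tool's x, y, z in degrees. A call has 1 to 5 rows; each row shifts and turns the commanded pose from where the row before left it, along the tool's axes as they then stand; what a row does not reach is not made up. A row lasts 1/12 s, in which the tool goes at most 41.7 mm and 7.16 degrees, less where a joint would pass 70% of its speed; a pose out of reach is approached as far as the arm can. A call is refused whole if a number of a shift passes 41.7 or a number of a turn 7.16, either way. A call with a gripper value outside its range is refused whole. "hand" is the finger opening in mm, from 0 to 85.4, set as the call begins (left out, the last holds). The fingers move at their own pace and stop on an object; the grip force is fixed at half the most. Time passes only in rows, so rows that do not move let the fingers close. It gives the time, the measured TCP pose, the force, the opening and the grip force at its end, in the units of the state.
- manip.state(): the state, without advancing time (a new reading comes with each control period).
- imaging.grab_frame(name): name is "side" or "top" or "wrist"; returns a dict with "image" (480x640x3 uint8, red, green, blue), "fx", "fy", "cx", "cy" (pixels), "k1" (the pictures are not rectified: a ray, as slopes to the right and down, at radius r is drawn at 1 + k1 r^2 times it, then the intrinsics apply), "R" (3x3) and "t" (3): a world point X has camera coordinates R X + t; the wrist camera has in their place "mount" (4x4, takes a point from camera to tool coordinates, whose origin is the TCP and whose axes are the flange's). Camera axes: x right, y down, z forward; pixel columns grow to the right and rows downward; lengths in m; the calibration is good to about 2 mm. A picture is of the moment at which its call begins: read the wrist's pose just before it. There is no depth.
- manip.job_done(): hands the job in; it is judged then, once.
The state is a dict: "time": time; "joint_pos": joint angles; "joint_vel": joint speeds; "joint_efforts": joint torques, N m; "tool_pos": TCP position; "tool_rot": TCP orientation; "contact_force": force on the tool from outside, world axes, zero at the start; "ft_torque": the same for the moment, N m; "gripper_width": opening from 0.0 (shut) to 1.0 (fully open); "grasp_force": force on a finger pad.
Only numpy, scipy, OpenCV 4.12 (cv2) and the standard library are available. Lean on these libraries where they do the work, as an engineer would, in place of code of your own. Each camera call takes 0.05 s, during which the arm holds its last target. There are 200 camera calls.

### The job

One of the four jar lids on the topping rail is not home: press down with a fingertip on the discs, beside the grip bars, to find the lid that rocks. Then push the end of its grip bar round with a fingertip until the lid drops into its jar, and leave it fully home and level. Do not lift any lid, and leave the other things where they stand.

Things in the scene. Friction and masses are not known exactly. Their poses are not given: they have to be found in the camera images.
- rail: Topping rail: fixed stainless housing 240 x 620 x 130 mm (x, y, height), flat deck, turned a little. Origin: centre of its underside; x away from the robot, y along the row to the left. Four fixed white jars in a row (at x = 25, y = 210, 70, -70, -210 mm); only their collars (108 mm across, 30 mm high) show above the deck. Rim heights differ by up to 4 mm: a lid's height does not tell if it is home.
- lid1: Lid of the leftmost (+y) jar. All four lids are identical, loose, black plastic, about 0.15 kg, at first level and parallel at one height. Disc 114 mm across, 5 mm thick, with an upright grip bar 70 mm long, 12 thick, 20 high across the middle of its top. Origin: centre of the disc's underside (disc top at z = 5, bar top at z = 25 mm); x along the bar, z up.
- lid2: Lid of the second jar from the left, as lid1. Underside of every lid: a round plug 10 mm deep centres it in the jar with 1.2 mm play; two lugs, 14 mm wide and 3.5 mm high, lie near the disc's edge in line with the bar. At home the lugs are down in two opposite notches of the jar's rim; the lid stays level when pressed and turns no more than about 5 degrees either way.
- lid3: Lid of the third jar from the left, as lid1. In the lid that is not home the lugs ride on top of the rim. It rests level on them, but pressed on the disc beside the bar (30 to 45 mm from the bar's middle line) it tips towards the finger by about 0.07 rad, under less than 1 N, and comes back level when let go. Pressed on the bar's ends it does not rock.
- lid4: Lid of the rightmost (-y) jar, as lid1. The lid that is not home must turn 0.55 to 1.25 rad clockwise seen from above for its lugs to meet the notches; this takes under 5 N at the bar's end, and the lid may tip a little under the push. It then drops 3.5 mm by its own weight, at the latest when the finger lets go of the bar, and turns no further (the push grows).
- spoon: Steel spoon, 150 mm long, lying along the front of the rail's deck; origin at about its middle, underneath; leave it.
- saucecup: Small open steel cup, 54 mm across, 32 mm high, on the front of the deck; origin under its base; leave it.
- pitcher: Steel milk pitcher with a handle, 80 mm across, 100 mm high, on the table right of the rail; origin under its base; leave it.
- squeeze: White squeeze bottle, 62 mm across, 205 mm high, on the table left of the rail; origin under its base; leave it.
- tamper: Steel coffee tamper, 58 mm across, 84 mm high, on the table left of the rail; origin under its base; leave it.
- teajar: Amber glass jar, 80 mm across, 120 mm high, on the table behind the rail; origin under its base; leave it.
- cups: Stack of paper cups, 84 mm across, 130 mm high, on the table behind the rail; origin under its base; leave it.
Not all that is in view belongs to the job. Leave any red or turquoise look-alike of the lid3 alone. What is shaped like the lid4 but purple is not meant.

How it is judged:
On the way:
1. the lid that is not home has been pressed with the fingers and has rocked (tipped by more than 0.03 rad) (((angle between lid1's own z axis and vertical above 0.03 rad and contact force between the fingers and lid1 above 0.2 N) or (angle between lid2's own z axis and vertical above 0.03 rad and contact force between the fingers and lid2 above 0.2 N) or (angle between lid3's own z axis and vertical above 0.03 rad and contact force between the fingers and lid3 above 0.2 N) or (angle between lid4's own z axis and vertical above 0.03 rad and contact force between the fingers and lid4 above 0.2 N))), for 0.1 s.
At the end, for the whole second after the job is handed in: The lid that rocked has dropped home (its origin below 157.8 mm above the table; it starts at 160 mm and is home at 156.5 mm), the other lids are still home (no higher than 161.2 mm), all four lie level within 0.02 rad and at rest, and the other things stand within 20 mm of where they were (height (world z) of any of lid1, lid2, lid3, lid4 below 0.1578 m and height (world z) of each of lid1, lid2, lid3, lid4 below 0.1612 m and angle between each of lid1, lid2, lid3, lid4's own z axis and vertical below 0.02 rad and linear speed of each of lid1, lid2, lid3, lid4 below 0.01 m/s and distance of each of spoon, saucecup, pitcher, squeeze, tamper, teajar, cups from where it was at the start of the episode below 0.02 m); the robot touches nothing.
It fails at once if a lid is lifted (more than 12 mm above its start) (height (world z) of any of lid1, lid2, lid3, lid4 above 0.172 m).
It fails at once if another thing is moved by more than 20 mm (distance of any of spoon, saucecup, pitcher, squeeze, tamper, teajar, cups from where it was at the start of the episode above 0.02 m).
It also fails if it takes over 64 s, if anything falls off the work surface, if the arm or the gripper's body presses on something with over 40 N, if the wrist force passes 120 N, or if a joint passes its speed limit or range.

## Working session

There is one attempt and no reset: what is moved stays moved. The work goes in short steps, Python scripts to look and compute and a tool call to move; the robot and the scene stay as the last step left them, time stands still between calls to the robot, and variables do not carry over. Pictures are saved under pics/ and viewed, at most 10 in all, crops included, and the job is handed in when it is done.

Besides the shell and the picture viewer there is one more tool, called after "Emit:" by a JSON object that holds its "method" and its "body", one argument or row to a line. play_rows: Moves the arm, as the interface text tells. Its arguments: {"type":"object","properties":{"commands":{"type":"array","items":{"type":"array","items":{"type":"number"}}},"hand":{"type":"number"}},"required":["commands"]}

```bash
mkdir -p pics
python3 - <<'E'
from plant import manip, imaging
import cv2
print(manip.state())
for n in ("top","side"):
    f=imaging.grab_frame(n); cv2.imwrite(f"pics/{n}0.png",f["image"][:,:,::-1])
    print(n,{k:v for k,v in f.items() if k!="image"})
E
```

```text
{'time': 0.0, 'joint_pos': array([-1.39602232e+00,  5.33658810e-02,  1.61429076e+00, -2.84840382e-05,
        1.47599506e+00, -1.19054618e-01]), 'joint_vel': array([ 0.00085857,  0.00026017, -0.00029598,  0.00084276, -0.00079091,
       -0.00133155]), 'joint_efforts': array([-1.58055245e-04, -3.93681979e+01, -3.70174634e+01, -8.26170390e-05,
        7.07065308e-03, -2.81567665e-06]), 'tool_pos': array([ 0.18086848, -0.59763799,  0.24405933]), 'tool_rot': array([-1.02872836e-03,  9.89226765e-01,  1.46387659e-01, -4.28496533e-05]), 'contact_force': array([-0.07050047,  0.01769104, -0.80166404]), 'ft_torque': array([ 0.00203602, -0.00371966, -0.02394943]), 'grasp_force': 0.0, 'gripper_width': 1.0011182199266657}
top {'fx': 525.3729642650242, 'fy': 525.3729642650242, 'cx': 324.5552679411428, 'cy': 240.09423609881432, 'k1': -0.09968277972428084, 'R': array([[-0.0118467 , -0.99988733, -0.00921847],
       [-0.99266209,  0.01286959, -0.12023454],
       [ 0.12033963,  0.00772645, -0.99270271]]), 't': array([0.0412031 , 0.51467743, 1.30547345])}
side {'fx': 599.6841503175671, 'fy': 599.6841503175671, 'cx': 315.12777134682267, 'cy': 239.5180783849704, 'k1': -0.0851589705650166, 'R': array([[ 0.99958487, -0.02433819,  0.01541866],
       [-0.00361935, -0.63699944, -0.77085577],
       [ 0.02858291,  0.77047996, -0.63682309]]), 't': array([-0.53128365,  0.09673032,  1.39110541])}
```

View pics/top0.png

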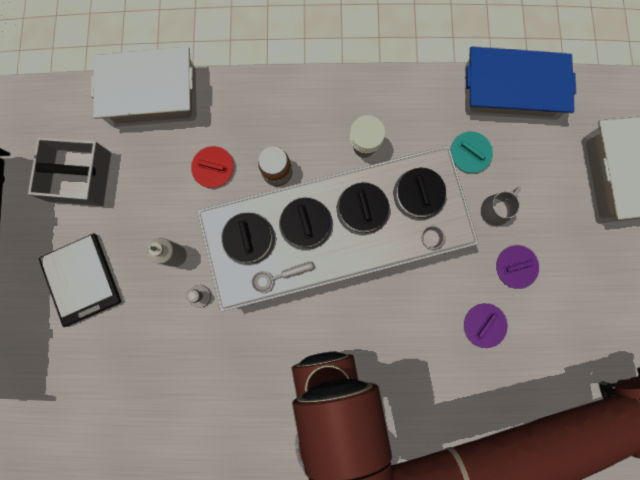

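View pics/side0.png

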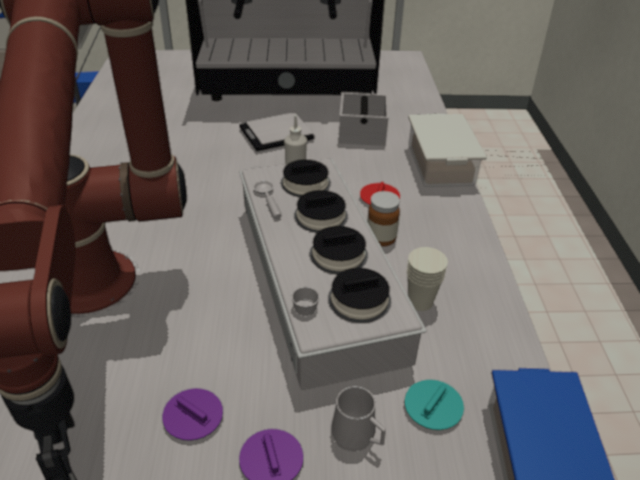

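Top view: the four black lids on the rail are at about (247,238) lid1, (305,223) lid2, (363,207) lid3 and (420,192) lid4. The red (212,167), turquoise (471,152) and purple (517,267), (486,326) lids lie on the table and are decoys. The spoon is at (282,276) and the cup at (432,238). Next I measure the lids and confirm them in an enlarged crop.

```bash
cat > h.py <<'E'
import numpy as np, cv2
from plant import manip, imaging
from scipy.spatial.transform import Rotation as Rot
def K(f): return np.array([[f["fx"],0,f["cx"]],[0,f["fy"],f["cy"]],[0,0,1.]])
def D(f): return np.array([f["k1"],0,0,0.])
def cast(f,px,z):
    n=cv2.undistortPoints(np.float64(px).reshape(-1,1,2),K(f),D(f))[:,0]
    d=np.c_[n,np.ones(len(n))]@f["R"]; c=-f["R"].T@f["t"]
    return c+d*((z-c[2])/d[:,2])[:,None]
def pose():
    s=manip.state(); q=s["tool_rot"]; return s["tool_pos"],Rot.from_quat(q[[1,2,3,0]]).as_matrix(),s
def go(target):  # shift in tool axes, mm
    p,R,s=pose(); return np.round(R.T@(np.array(target)-p)*1000,1)
E
python3 - <<'E'
from h import *
for n in ("top","side"):
    f=imaging.grab_frame(n); im=f["image"]; g=im.max(2)
    m=((g<60)).astype(np.uint8)
    cs,_=cv2.findContours(m,cv2.RETR_EXTERNAL,cv2.CHAIN_APPROX_NONE)
    for c in cs:
        (x,y),_=cv2.minEnclosingCircle(c)
        if cv2.contourArea(c)<700: continue
        P=cast(f,c[:,0],0.163)[:,:2].astype(np.float32)
        (e,w,a)=cv2.fitEllipse(P)
        if .09<w[0]<.13: print(n,np.round((x,y)),np.round(e,4),np.round(w,4))
    if n=="top":
        cr=im[150:290,200:470]; cr=cv2.resize(cr,None,fx=2.96,fy=2.96,interpolation=cv2.INTER_CUBIC)
        cr=np.clip(cr.astype(float)*2.5,0,255).astype(np.uint8)
        cv2.imwrite("pics/crop.png",cr[:,:,::-1])
E
```

```text
top [248. 238.] [0.5079 0.2111] [0.1114 0.1162]
top [306. 223.] [0.5415 0.0765] [0.1106 0.1176]
top [364. 208.] [ 0.576  -0.0581] [0.1078 0.117 ]
top [421. 193.] [ 0.6093 -0.1934] [0.1087 0.1164]
top [ 62. 168.] [0.6934 0.6779] [0.117 0.157]
side [ 54. 424.] [ 0.0985 -0.4908] [0.1028 0.2056]
side [350. 276.] [ 0.5995 -0.1822] [0.1029 0.1722]
side [ 20. 245.] [-0.0996 -0.0542] [0.0934 0.1864]
side [330. 234.] [ 0.5672 -0.0501] [0.1029 0.1603]
side [313. 199.] [0.5356 0.082 ] [0.1035 0.1462]
side [305. 172.] [0.5095 0.2127] [0.1068 0.1093]
```

View pics/crop.png

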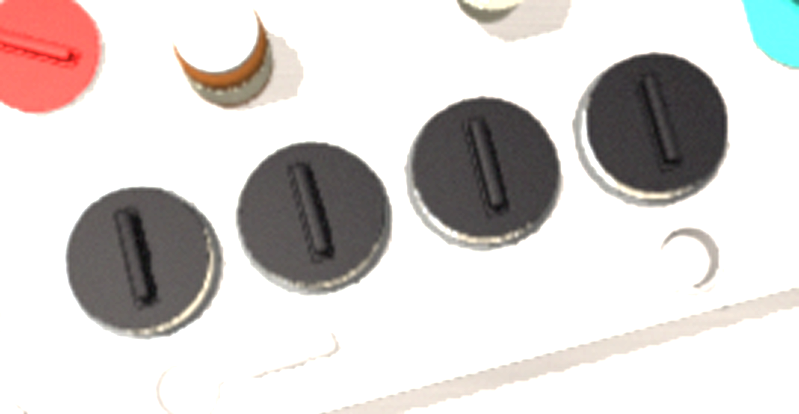

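The crop confirms four black lids on white collars, at crop pixels (143,260), (315,217), (485,172) and (655,127). The bars are parallel, at a yaw of about 0.245. I'll start pressing at lid4, 40 mm to the +y side of its bar.

```bash
cat >> h.py <<'E'
C={1:(.5079,.2111),2:(.5415,.0765),3:(.576,-.0581),4:(.6093,-.1934)}
yaw=.245; ex=np.array([np.cos(yaw),np.sin(yaw)]); ey=np.array([-ex[1],ex[0]])
def pt(i,a,b,z): return np.r_[np.array(C[i])+a*ex+b*ey,z]
E
python3 -c "
from h import *
for i in (4,3): print(go(pt(i,0,.04,.215)))
p,R,s=pose();print(R.round(3))
print((R.T@(pt(3,0,0,0)-pt(4,0,0,0))*1000).round(1),(R.T@np.r_[ex,0]).round(3))"
```

```text
[ 529.1 -303.    30. ]
[ 536.4 -442.1   30.2]
[[ 0.957  0.29  -0.   ]
 [ 0.29  -0.957  0.001]
 [ 0.    -0.001 -1.   ]]
[   7.3 -139.1    0.2] [0.999 0.049 0.   ]
```

Emit:
{"method": "play_rows", "body": {
  "commands": [
    [0, 0, 0, 0, 0, 0]
  ],
  "hand": 0
}}

```text
time: 0.28
tool_pos: [0.181, -0.598, 0.2448]
tool_rot: [-0.0, 0.989, 0.146, 0.0]
contact_force: [-0.3, -0.3, -0.3]
gripper_width: 0.884
grasp_force: 0.0
```

Emit:
{"method": "play_rows", "body": {
  "commands": [
    [35, -20, 0, 0, 0, 0],
    [35, -20, 0, 0, 0, 0],
    [35, -20, 0, 0, 0, 0],
    [35, -20, 0, 0, 0, 0],
    [35, -20, 0, 0, 0, 0]
  ]
}}

```text
time: 0.7
tool_pos: [0.3204, -0.4503, 0.2453]
tool_rot: [0.0, 0.989, 0.146, 0.0]
contact_force: [-0.2, -0.1, -0.4]
gripper_width: 0.145
grasp_force: 0.0
```

Emit:
{"method": "play_rows", "body": {
  "commands": [
    [35, -20, 0, 0, 0, 0],
    [35, -20, 0, 0, 0, 0],
    [35, -20, 0, 0, 0, 0],
    [35, -20, 0, 0, 0, 0],
    [35, -20, 0, 0, 0, 0]
  ]
}}

```text
time: 1.12
tool_pos: [0.4591, -0.3037, 0.2455]
tool_rot: [0.0, 0.989, 0.146, 0.0]
contact_force: [0.3, -0.2, 0.2]
gripper_width: 0.004
grasp_force: 0.0
```

Emit:
{"method": "play_rows", "body": {
  "commands": [
    [35, -20, 0, 0, 0, 0],
    [35, -20, 0, 0, 0, 0],
    [35, -20, 0, 0, 0, 0],
    [35, -20, 0, 0, 0, 0],
    [35, -20, 0, 0, 0, 0]
  ]
}}

```text
time: 1.53
tool_pos: [0.5977, -0.1572, 0.2453]
tool_rot: [0.0, 0.989, 0.146, 0.0]
contact_force: [0.5, -1.2, -0.1]
gripper_width: -0.003
grasp_force: 0.0
```

```bash
python3 -c "
from h import *
print(go(pt(4,0,.04,.181)));p,R,s=pose();print(s['contact_force'],s['gripper_width'],s['time'],p,R.round(3))"
```

```text
[ 2.6 -2.  64.3]
[ 0.52173918 -1.18341294 -0.12692535] -0.002992470595286907 1.5333 [ 0.59769263 -0.1572242   0.24533106] [[ 0.957  0.29   0.   ]
 [ 0.29  -0.957 -0.   ]
 [ 0.     0.    -1.   ]]
```

Emit:
{"method": "play_rows", "body": {
  "commands": [
    [3, -2, 20, 0, 0, 0],
    [0, 0, 20, 0, 0, 0],
    [0, 0, 20, 0, 0, 0],
    [0, 0, 3, 0, 0, 0],
    [0, 0, 0, 0, 0, 0]
  ]
}}

```text
time: 1.95
tool_pos: [0.5983, -0.1559, 0.1809]
tool_rot: [-0.001, 0.989, 0.146, -0.001]
contact_force: [-0.3, 0.3, 0.4]
gripper_width: 0.001
grasp_force: 0.0
```

Emit:
{"method": "play_rows", "body": {
  "commands": [
    [0, 0, 2, 0, 0, 0],
    [0, 0, 0, 0, 0, 0],
    [0, 0, 0, 0, 0, 0]
  ]
}}

```text
time: 2.2
tool_pos: [0.5991, -0.1566, 0.1811]
tool_rot: [0.0, 0.989, 0.146, 0.0]
contact_force: [-0.1, -0.3, -0.1]
gripper_width: 0.005
grasp_force: 0.0
```

Emit:
{"method": "play_rows", "body": {
  "commands": [
    [0, 0, 1.5, 0, 0, 0],
    [0, 0, 0, 0, 0, 0],
    [0, 0, 0, 0, 0, 0]
  ]
}}

```text
time: 2.45
tool_pos: [0.599, -0.1564, 0.1791]
tool_rot: [0.0, 0.989, 0.146, 0.0]
contact_force: [-0.9, -0.3, 0.5]
gripper_width: 0.001
grasp_force: 0.2
```

Emit:
{"method": "play_rows", "body": {
  "commands": [
    [0, 0, 1, 0, 0, 0],
    [0, 0, 0, 0, 0, 0],
    [0, 0, 0, 0, 0, 0]
  ]
}}

```text
time: 2.7
tool_pos: [0.5992, -0.1564, 0.179]
tool_rot: [0.0, 0.989, 0.146, 0.0]
contact_force: [-2.1, 0.6, 5.1]
gripper_width: 0.001
grasp_force: 2.7
```

Emit:
{"method": "play_rows", "body": {
  "commands": [
    [0, 0, 1, 0, 0, 0],
    [0, 0, 0, 0, 0, 0],
    [0, 0, 0, 0, 0, 0]
  ]
}}

```text
time: 2.95
tool_pos: [0.5996, -0.1565, 0.179]
tool_rot: [0.001, 0.989, 0.146, 0.001]
contact_force: [-1.8, 1.7, 8.1]
gripper_width: 0.003
grasp_force: 4.1
```

Lid4 is stiff, so it is home. Next is lid3.

Emit:
{"method": "play_rows", "body": {
  "commands": [
    [0, 0, -32, 0, 0, 0],
    [2, -35, 0, 0, 0, 0],
    [2, -35, 0, 0, 0, 0],
    [2, -35, 0, 0, 0, 0],
    [1, -34, 0, 0, 0, 0]
  ]
}}

```text
time: 3.37
tool_pos: [0.5648, -0.0199, 0.2086]
tool_rot: [-0.0, 0.989, 0.146, 0.0]
contact_force: [0.3, -0.4, -0.4]
gripper_width: 0.0
grasp_force: 0.0
```

Emit:
{"method": "play_rows", "body": {
  "commands": [
    [0, 0, 20, 0, 0, 0],
    [0, 0, 9, 0, 0, 0],
    [0, 0, 0, 0, 0, 0],
    [0, 0, 0, 0, 0, 0]
  ]
}}

```text
time: 3.7
tool_pos: [0.5653, -0.0215, 0.1793]
tool_rot: [0.0, 0.989, 0.146, -0.0]
contact_force: [-0.4, -0.4, -0.3]
gripper_width: -0.002
grasp_force: 0.0
```

Emit:
{"method": "play_rows", "body": {
  "commands": [
    [0, 0, 2, 0, 0, 0],
    [0, 0, 0, 0, 0, 0],
    [0, 0, 0, 0, 0, 0]
  ]
}}

```text
time: 3.95
tool_pos: [0.566, -0.0218, 0.179]
tool_rot: [-0.0, 0.989, 0.146, 0.001]
contact_force: [-2.1, 0.4, 6.9]
gripper_width: -0.001
grasp_force: 3.1
```

Emit:
{"method": "play_rows", "body": {
  "commands": [
    [0, 0, 1, 0, 0, 0],
    [0, 0, 0, 0, 0, 0],
    [0, 0, 0, 0, 0, 0]
  ]
}}

```text
time: 4.2
tool_pos: [0.5664, -0.0219, 0.1791]
tool_rot: [0.0, 0.989, 0.146, 0.001]
contact_force: [-2.2, 1.5, 9.8]
gripper_width: -0.001
grasp_force: 4.6
```

Lid3 is stiff as well. Next is lid2.

Emit:
{"method": "play_rows", "body": {
  "commands": [
    [0, 0, -32, 0, 0, 0],
    [2, -35, 0, 0, 0, 0],
    [2, -35, 0, 0, 0, 0],
    [1, -35, 0, 0, 0, 0],
    [1, -34, 0, 0, 0, 0]
  ]
}}

```text
time: 4.62
tool_pos: [0.5305, 0.114, 0.2084]
tool_rot: [-0.0, 0.989, 0.145, -0.0]
contact_force: [-0.3, -0.1, -0.4]
gripper_width: -0.0
grasp_force: 0.0
```

Emit:
{"method": "play_rows", "body": {
  "commands": [
    [0, 0, 20, 0, 0, 0],
    [0, 0, 9, 0, 0, 0],
    [0, 0, 0, 0, 0, 0],
    [0, 0, 0, 0, 0, 0]
  ]
}}

```text
time: 4.95
tool_pos: [0.5309, 0.1126, 0.1791]
tool_rot: [0.0, 0.989, 0.146, -0.001]
contact_force: [-0.2, -0.9, 0.6]
gripper_width: 0.002
grasp_force: 0.0
```

Emit:
{"method": "play_rows", "body": {
  "commands": [
    [0, 0, 2, 0, 0, 0],
    [0, 0, 0, 0, 0, 0],
    [0, 0, 0, 0, 0, 0]
  ]
}}

```text
time: 5.2
tool_pos: [0.5316, 0.1126, 0.179]
tool_rot: [-0.0, 0.989, 0.145, 0.0]
contact_force: [-1.4, -0.2, 7.4]
gripper_width: -0.001
grasp_force: 3.4
```

Emit:
{"method": "play_rows", "body": {
  "commands": [
    [0, 0, 1, 0, 0, 0],
    [0, 0, 0, 0, 0, 0],
    [0, 0, 0, 0, 0, 0]
  ]
}}

```text
time: 5.45
tool_pos: [0.532, 0.1127, 0.179]
tool_rot: [-0.0, 0.989, 0.145, 0.001]
contact_force: [-3.2, -0.4, 10.1]
gripper_width: 0.0
grasp_force: 5.0
```

Lid2 is stiff too. Next is lid1.

Emit:
{"method": "play_rows", "body": {
  "commands": [
    [0, 0, -32, 0, 0, 0],
    [2, -35, 0, 0, 0, 0],
    [2, -35, 0, 0, 0, 0],
    [2, -35, 0, 0, 0, 0],
    [1, -34, 0, 0, 0, 0]
  ]
}}

```text
time: 5.87
tool_pos: [0.4973, 0.2488, 0.2083]
tool_rot: [0.0, 0.989, 0.145, -0.0]
contact_force: [0.2, -0.6, -0.3]
gripper_width: -0.003
grasp_force: 0.0
```

Emit:
{"method": "play_rows", "body": {
  "commands": [
    [0, 0, 20, 0, 0, 0],
    [0, 0, 9, 0, 0, 0],
    [0, 0, 0, 0, 0, 0],
    [0, 0, 0, 0, 0, 0]
  ]
}}

```text
time: 6.2
tool_pos: [0.4973, 0.2474, 0.1788]
tool_rot: [0.0, 0.989, 0.146, -0.001]
contact_force: [0.2, -0.6, 0.4]
gripper_width: -0.002
grasp_force: 0.2
```

Emit:
{"method": "play_rows", "body": {
  "commands": [
    [0, 0, 2, 0, 0, 0],
    [0, 0, 0, 0, 0, 0],
    [0, 0, 0, 0, 0, 0]
  ]
}}

```text
time: 6.45
tool_pos: [0.4976, 0.2478, 0.1777]
tool_rot: [0.0, 0.989, 0.146, -0.0]
contact_force: [-0.2, 0.1, 0.5]
gripper_width: 0.0
grasp_force: 0.2
```

Emit:
{"method": "play_rows", "body": {
  "commands": [
    [0, 0, 1, 0, 0, 0],
    [0, 0, 0, 0, 0, 0],
    [0, 0, 0, 0, 0, 0]
  ]
}}

```text
time: 6.7
tool_pos: [0.4976, 0.2485, 0.1772]
tool_rot: [0.0, 0.989, 0.146, 0.0]
contact_force: [-0.3, -0.9, 1.7]
gripper_width: 0.001
grasp_force: 1.1
```

Lid1 rocks: it gives about 2 mm at around 1 N. I'll lift, take one look at lid1 to confirm its bar, then set up the push.

Emit:
{"method": "play_rows", "body": {
  "commands": [
    [0, 0, -20, 0, 0, 0],
    [0, 0, -12, 0, 0, 0],
    [0, 0, 0, 0, 0, 0]
  ]
}}

```text
time: 6.95
tool_pos: [0.4989, 0.2494, 0.2123]
tool_rot: [-0.001, 0.989, 0.146, 0.003]
contact_force: [0.8, -0.3, -0.2]
gripper_width: -0.001
grasp_force: 0.0
```

Run:
```python
from h import *
print(go(pt(1,.030,.027,.184)), go(pt(1,0,0,.184)))
f=imaging.grab_frame("side"); cr=f["image"][140:220,260:360]
cr=np.clip(cv2.resize(cr,None,fx=7,fy=7,interpolation=cv2.INTER_CUBIC).astype(float)*2,0,255)
cv2.imwrite("pics/l1.png",cr[:,:,::-1])
# project expected bar ends and finger tip
p,R,s=pose()
X=np.array([pt(1,.035,0,.185),pt(1,-.035,0,.185),p+R@[0,0,.014]])
px=cv2.projectPoints(X,cv2.Rodrigues(f["R"])[0],f["t"],K(f),D(f))[0][:,0]
print(((px-[260,140])*7).round())
```

```text
[28.6 13.7 28.5] [-2.7 39.2 28.3]
[[408. 157.]
 [213. 183.]
 [283.  83.]][ WARN:0@4.117] global loadsave.cpp:1063 imwrite_ Unsupported depth image for selected encoder is fallbacked to CV_8U.
```

View pics/l1.png

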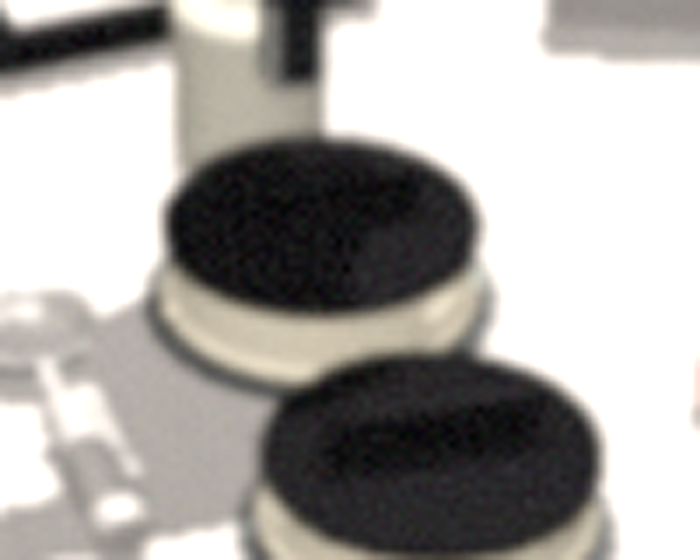

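The crop shows lid1's disc centred at crop (320,220), as predicted. The fingertip appears at (298,80) against a predicted (283,83), so the calibration is sound. I move beside the +x end of lid1's bar and go down.

Emit:
{"method": "play_rows", "body": {
  "commands": [
    [28, 13, 0, 0, 0, 0],
    [0, 0, 20, 0, 0, 0],
    [0, 0, 8, 0, 0, 0],
    [0, 0, 0, 0, 0, 0]
  ]
}}

```text
time: 7.33
tool_pos: [0.5271, 0.244, 0.1787]
tool_rot: [0.0, 0.989, 0.146, -0.001]
contact_force: [0.3, -0.7, 0.5]
gripper_width: -0.001
grasp_force: 1.1
```

```bash
python3 -c "
from h import *
p,R,s=pose();print(go(pt(1,0,0,.184)),p,s['contact_force'])"
```

```text
[-27.9  26.   -5.2] [0.52711132 0.24404328 0.17872623] [ 0.34806193 -0.70801712  0.54978028]
```

Emit:
{"method": "play_rows", "body": {
  "commands": [
    [0, 0, -5, 0, 0, 0],
    [0, 3, 0, 0, 0, 0],
    [0, 2, 0, 0, 0, 0],
    [1.7, 2.5, 0, 0, 0, 5],
    [0, 0, 0, 0, 0, 0]
  ]
}}

```text
time: 7.75
tool_pos: [0.5317, 0.2374, 0.186]
tool_rot: [-0.0, 0.995, 0.102, 0.0]
contact_force: [-0.5, -0.1, -1.1]
gripper_width: 0.003
grasp_force: 0.1
```

Emit:
{"method": "play_rows", "body": {
  "commands": [
    [1.7, 2.5, 0, 0, 0, 5],
    [1.7, 2.5, 0, 0, 0, 5],
    [0, 0, 0, 0, 0, 0]
  ]
}}

```text
time: 8.0
tool_pos: [0.5359, 0.2331, 0.1859]
tool_rot: [-0.0, 1.0, 0.016, 0.0]
contact_force: [0.1, -0.0, -0.0]
gripper_width: 0.001
grasp_force: 0.2
```

```bash
python3 -c "
from h import *
p,R,s=pose();print(go(pt(1,0,0,.184)),p,s['contact_force'])"
```

```text
[-28.7  21.1   1.9] [0.53586303 0.23310455 0.1859466 ] [ 0.09932792 -0.01896536 -0.00915022]
```

Emit:
{"method": "play_rows", "body": {
  "commands": [
    [1.7, 2.5, 1, 0, 0, 5],
    [1.7, 2.5, 0, 0, 0, 5],
    [0, 0, 0, 0, 0, 0]
  ]
}}

```text
time: 8.25
tool_pos: [0.5391, 0.2282, 0.1849]
tool_rot: [-0.0, 0.998, -0.07, 0.0]
contact_force: [-0.5, 0.2, -0.1]
gripper_width: 0.003
grasp_force: 0.2
```

Emit:
{"method": "play_rows", "body": {
  "commands": [
    [1.7, 2.5, 0, 0, 0, 5],
    [1.7, 2.5, 0, 0, 0, 5],
    [0, 0, 0, 0, 0, 0]
  ]
}}

```text
time: 8.5
tool_pos: [0.5415, 0.2226, 0.1848]
tool_rot: [0.0, 0.988, -0.157, -0.0]
contact_force: [0.3, -0.8, -0.3]
gripper_width: 0.002
grasp_force: 0.1
```

Run:
```python
from h import *
p,R,s=pose();print(go(pt(1,0,0,.184)),p,s['contact_force'])
f=imaging.grab_frame("side"); cr=f["image"][140:220,260:360]
cr=np.clip(cv2.resize(cr,None,fx=7,fy=7,interpolation=cv2.INTER_CUBIC).astype(float)*3,0,255).astype(np.uint8)
cv2.imwrite("pics/l2.png",cr[:,:,::-1])
```

```text
[-28.4  21.3   0.8] [0.5414614  0.22255813 0.1847755 ] [ 0.2502165  -0.7544428  -0.33091328]
```

View pics/l2.png

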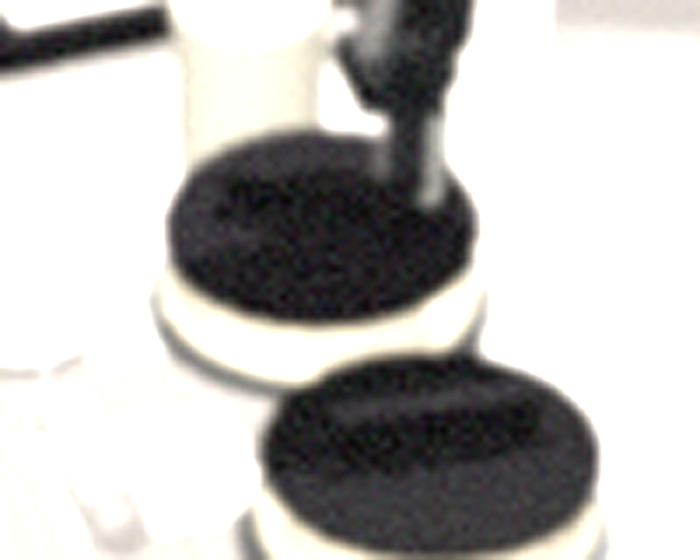

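The bar of lid1 is turning. Its dark face now runs from about (220,195) down to the finger at (420,200), and the force is small. I'll go on.

Emit:
{"method": "play_rows", "body": {
  "commands": [
    [1.7, 2.5, 0, 0, 0, 5],
    [1.7, 2.5, 0, 0, 0, 5],
    [0, 0, 0, 0, 0, 0]
  ]
}}

```text
time: 8.8
tool_pos: [0.5429, 0.2167, 0.1847]
tool_rot: [0.0, 0.97, -0.242, -0.0]
contact_force: [-0.2, 0.0, 0.4]
gripper_width: -0.0
grasp_force: 0.0
```

Emit:
{"method": "play_rows", "body": {
  "commands": [
    [1.7, 2.5, 0, 0, 0, 5],
    [0, 0, 0, 0, 0, 0]
  ]
}}

```text
time: 8.97
tool_pos: [0.5432, 0.2138, 0.1848]
tool_rot: [0.0, 0.959, -0.284, -0.0]
contact_force: [-0.4, -0.1, 0.2]
gripper_width: 0.002
grasp_force: 0.0
```

Emit:
{"method": "play_rows", "body": {
  "commands": [
    [1.7, 2.5, 0, 0, 0, 5],
    [0, 0, 0, 0, 0, 0]
  ]
}}

```text
time: 9.13
tool_pos: [0.5433, 0.2108, 0.1848]
tool_rot: [-0.0, 0.946, -0.325, 0.0]
contact_force: [-0.2, -1.3, 0.2]
gripper_width: 0.004
grasp_force: 0.1
```

Emit:
{"method": "play_rows", "body": {
  "commands": [
    [1.7, 2.5, 0, 0, 0, 5],
    [0, 0, 0, 0, 0, 0]
  ]
}}

```text
time: 9.3
tool_pos: [0.5439, 0.2089, 0.1857]
tool_rot: [-0.002, 0.931, -0.366, 0.001]
contact_force: [1.7, 4.2, 0.7]
gripper_width: -0.001
grasp_force: 2.1
```

Emit:
{"method": "play_rows", "body": {
  "commands": [
    [1.7, 2.5, 0, 0, 0, 5],
    [0, 0, 0, 0, 0, 0]
  ]
}}

```text
time: 9.47
tool_pos: [0.5446, 0.2068, 0.187]
tool_rot: [-0.004, 0.914, -0.406, 0.002]
contact_force: [3.6, 7.4, 2.6]
gripper_width: -0.002
grasp_force: 3.9
```

Emit:
{"method": "play_rows", "body": {
  "commands": [
    [1.7, 2.5, 0, 0, 0, 5],
    [0, 0, 0, 0, 0, 0]
  ]
}}

```text
time: 9.63
tool_pos: [0.5452, 0.2045, 0.1884]
tool_rot: [-0.005, 0.895, -0.446, 0.003]
contact_force: [6.1, 7.6, 4.5]
gripper_width: 0.0
grasp_force: 5.5
```

The push grows, which suggests it has reached its stop. I'll back off, lift, and press to check.

Emit:
{"method": "play_rows", "body": {
  "commands": [
    [0, -6, 0, 0, 0, 0],
    [0, -6, 0, 0, 0, 0],
    [0, 0, -20, 0, 0, 0],
    [0, 0, -20, 0, 0, 0],
    [0, 0, 0, 0, 0, 0]
  ]
}}

```text
time: 10.05
tool_pos: [0.5533, 0.2095, 0.2285]
tool_rot: [-0.001, 0.895, -0.446, 0.002]
contact_force: [1.0, 1.2, 1.0]
gripper_width: -0.004
grasp_force: 0.0
```

Run:
```python
from h import *
p,R,s=pose();print(go(pt(1,0,0,.184)),p,s['contact_force'])
f=imaging.grab_frame("side"); cr=f["image"][140:220,260:360]
cr=np.clip(cv2.resize(cr,None,fx=7,fy=7,interpolation=cv2.INTER_CUBIC).astype(float)*3,0,255).astype(np.uint8)
cv2.imwrite("pics/l3.png",cr[:,:,::-1])
```

```text
[-28.8  35.5  44.2] [0.553314   0.20947065 0.22847289] [0.95513075 1.1574963  0.98627592]
```

View pics/l3.png

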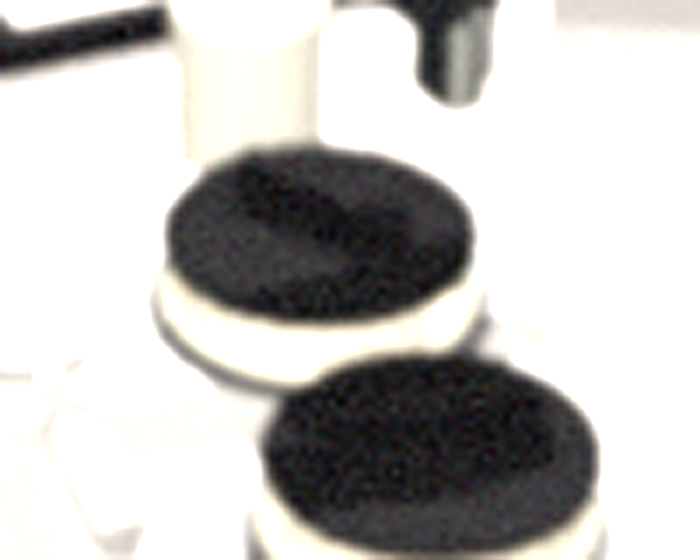

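The bar has turned, running from (240,170) to (390,240), and the disc's top edge moved down about 10 crop px. I'll press beside the bar to check that it is home.

Emit:
{"method": "play_rows", "body": {
  "commands": [
    [-28, -4, 0, 0, 0, 0],
    [0, 0, 20, 0, 0, 0],
    [0, 0, 20, 0, 0, 0],
    [0, 0, 0, 0, 0, 0],
    [0, 0, 0, 0, 0, 0]
  ]
}}

```text
time: 10.52
tool_pos: [0.5363, 0.2334, 0.1818]
tool_rot: [0.002, 0.895, -0.447, -0.002]
contact_force: [0.6, 1.0, 0.4]
gripper_width: 0.002
grasp_force: 0.0
```

Emit:
{"method": "play_rows", "body": {
  "commands": [
    [0, 0, 6, 0, 0, 0],
    [0, 0, 0, 0, 0, 0],
    [0, 0, 0, 0, 0, 0]
  ]
}}

```text
time: 10.77
tool_pos: [0.5383, 0.2338, 0.1793]
tool_rot: [-0.0, 0.894, -0.448, 0.0]
contact_force: [-0.5, -0.2, -0.4]
gripper_width: -0.003
grasp_force: 0.0
```

Emit:
{"method": "play_rows", "body": {
  "commands": [
    [0, 0, 2, 0, 0, 0],
    [0, 0, 0, 0, 0, 0],
    [0, 0, 0, 0, 0, 0]
  ]
}}

```text
time: 11.02
tool_pos: [0.5382, 0.2338, 0.1772]
tool_rot: [-0.0, 0.894, -0.448, 0.0]
contact_force: [-0.6, 0.2, -0.2]
gripper_width: -0.005
grasp_force: 0.0
```

Emit:
{"method": "play_rows", "body": {
  "commands": [
    [0, 0, 2, 0, 0, 0],
    [0, 0, 0, 0, 0, 0],
    [0, 0, 0, 0, 0, 0]
  ]
}}

```text
time: 11.27
tool_pos: [0.5385, 0.234, 0.1755]
tool_rot: [-0.0, 0.894, -0.447, 0.001]
contact_force: [0.2, -0.3, 3.3]
gripper_width: 0.005
grasp_force: 1.5
```

The contact is firm at TCP z = 0.1755, exactly the home height. I'll retract and hand in.

Emit:
{"method": "play_rows", "body": {
  "commands": [
    [0, 0, -25, 0, 0, 0],
    [0, 0, -30, 0, 0, 0],
    [0, 0, -30, 0, 0, 0],
    [0, 0, 0, 0, 0, 0],
    [0, 0, 0, 0, 0, 0]
  ]
}}

```text
time: 11.68
tool_pos: [0.5391, 0.2342, 0.2626]
tool_rot: [-0.002, 0.894, -0.447, 0.002]
contact_force: [0.4, 0.1, -0.1]
gripper_width: 0.001
grasp_force: 0.0
```

```bash
python3 -c "
from h import *
print(pose()[0],manip.job_done())"
```

```text
the job is handed in; nothing more can be done
[0.53911641 0.23424055 0.26260376] None
```

Lid1, the leftmost lid, was the one that rocked; I turned it clockwise until it dropped home, a check press found it firm at home height, and I handed the job in at about 11.7 s (no verdict was returned).

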